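# Trip-test the roller-lever limit switch and reset its indicator

### The job

Test the jar-lane limit switch by hand: reach in under its drip hood and press the roller arm down until the switch clicks and the black indicator knob jumps up, without forcing the arm against its stop, then let the arm spring back. Push the knob back down until it latches and tug it upward to make sure that it holds (press it again if it lifts), then let go of it. Leave the funnel, the label roll and the tally counter where they are.

Things in the scene. Friction and masses are not known exactly. Their poses are not given: they have to be found in the camera images.
- switch: Fixed limit switch unit, steel base plate 160x210x10 mm. Origin on the worktop; x away from its open front, y to its left, z up. Drip hood over the arm: plate 3 mm thick, underside z = 160 mm, x = -47 (front edge) to 94, y = -50 to 50 mm, back wall at x = 92; front and sides open. Arm's shaft along y at x = 30, z = 85 mm; grey switch body at y = -50 to -18, top z = 102 mm.
- roller (a point): Centre of the white roller (22 mm diameter, 22 wide along y) at the front end of the arm, 66 mm from the shaft. At rest at x = -35, y = 0, z = 95 mm of switch: its top is 54 mm below the hood, its front 1 mm behind the hood's edge, so a tool pointing straight down cannot get onto it; one leaning 40 to 45 degrees, from the front and above, can.
- lever (a joint): Angle of the roller arm, rad: 0 at rest, grows as the roller is pressed down (0.015 rad per mm). Sprung back; takes 1 to 5 N at the freely turning roller. Somewhere from 0.12 to 0.55 rad (differs each time; roller 8 to 36 mm lower) the catch slips, resistance falls away by 1 to 3 N and the knob jumps up. Some 8 to 12 mm of roller travel beyond is a firm stop; over 15 N on the arm is forcing it.
- indicator: Fixed aluminium indicator frame on the base plate at the unit's left, 68 x 40 mm, its top cover 140 mm above this origin. Origin on the base plate (10 mm above the worktop), under the plunger's axis; axes as those of switch. It sits a few mm forward or back from one start to the next.
- knob (a point): Centre of the black round knob on top of the indicator plunger: 26 mm diameter, 24 mm tall, upright, free all round and above. Latched, its centre is about 172 mm above the worktop; its underside is then 10 mm above the frame's cover.
- plunger (a joint): Height of the plunger with its knob, m: 0 latched (start), 0.026 jumped up, -0.008 at its lower stop. Its spring pushes up with 5.6 N latched, 2.8 N up. To latch, press the knob to below -0.004 (10 to 20 N); let go, it stays at 0 if latched, else rises again. Latched it withstands any tug; a tug of 3 N or more upward for 0.2 s is enough.
- tally_mid (a point): Bystander: centre of a small white tally counter lying on the worktop at the right of the unit, 44 x 51 mm, 30 mm tall.
- roll_mid (a point): Bystander: centre of a roll of labels lying flat, 66 mm diameter, 39 mm tall.
- funnel_1_mid (a point): Bystander: centre, half-way up, of a white funnel stood on its mouth, 68 mm diameter, 72 mm tall.

How it is judged:
On the way, in this order (a step that is already met when the one before it is completed fails the run):
1. the roller arm is pressed until the catch slips and the indicator knob jumps up (value of joint plunger above 0.02 m and value of joint lever above 0.08 rad).
2. the arm is released and has sprung back, the knob still up (value of joint lever below 0.06 rad and contact force between the fingers and lever below 0.2 N and value of joint plunger above 0.02 m), for 0.1 s.
3. the knob is latched down again and is tugged upward by the fingers with about 3 N, and stays down (value of joint plunger between -0.003 and 0.004 m and value of joint lever below 0.08 rad and contact force between lever and plunger above 8 N and contact force between the fingers and plunger above 1 N), for 0.1 s.
At the end, for the whole second after the job is handed in: The indicator plunger is latched down, held by its catch and at rest (between 3 mm below and 4 mm above its latched height), and the roller arm has sprung back to within 0.08 rad of rest (value of joint plunger between -0.003 and 0.004 m and value of joint lever below 0.08 rad and contact force between lever and plunger above 3 N and velocity of joint plunger below 0.01 m/s and velocity of joint lever below 0.05 rad/s); the robot touches nothing.
It fails at once if the roller arm is forced: the fingers press on it with more than 15 N (contact force between the fingers and lever above 15 N).
It fails at once if the tally counter is pushed more than 30 mm or tipped over (distance of tally_mid from where it was at the start of the episode above 0.03 m or angle between tally_mid's own z axis and vertical above 0.5 rad).
It fails at once if the label roll is pushed more than 30 mm or tipped over (distance of roll_mid from where it was at the start of the episode above 0.03 m or angle between roll_mid's own z axis and vertical above 0.5 rad).
It fails at once if the funnel is pushed more than 30 mm or tipped over (distance of funnel_1_mid from where it was at the start of the episode above 0.03 m or angle between funnel_1_mid's own z axis and vertical above 0.5 rad).
It also fails if it takes over 59 s, if anything falls off the work surface, if the arm or the gripper's body presses on something with over 40 N, if the wrist force passes 120 N, or if a joint passes its speed limit or range.

### The arm

A 6-joint arm with a two-finger parallel gripper is mounted at the origin on a cart in front of the work surface, level with it; the furniture and walls round the work are solid. World frame = base frame: x ahead of the robot, y to its left, z up, the work surface at z = 0. Lengths are in m, angles in rad, forces in N, time in s.
With the tool pointing down it reaches from about 0.275 to 0.975 m from the base axis. Payload 8.4 kg.
Tool frame: the origin (TCP) lies at the very end of the fingers, on their centre line; the grasp point (between the pads) lies bot.grip_depth behind it (bot.grip_depth is the distance from the TCP to the grasp point, in m); z points along the fingers, y is the line along which they close (so a half turn about z gives the same grasp; the last joint's range is limited). The gripper opens to 92 mm and grips with 3 to 60 N. Pads are 20 mm wide; open, the fingers measure 128 mm over their backs; the gripper's body (75 mm by 189 mm) begins 69 mm behind the grasp point.
Start: joints at [-1.162, 0.353, 1.633, -0, 1.155, -0.002], TCP at [0.25, -0.573, 0.215] pointing down, gripper open.
Joint ranges: [-2.63, 2.63], [-0.92, 2.1], [0.06, 2.66], [-1.3, 4.44], [0, 2.69], [-3.02, 3.02]. Speed limits (rad/s): [2.22, 2.22, 2.79, 3.14, 3.14, 3.14].

### API

Orientations are given as a unit quaternion [x, y, z, w].
In Python, from cell import bot gives the robot as it stands.
- The arm moves only by the tool arm_command, never from a script. Its argument "plan" is one flat list of numbers, 6 for each row, row after row: the shift along the tool's x, y, z in cm, then the turn, a rotation vector about the tool's x, y, z in degrees. A call has 1 to 12 rows; each row is the pose to reach, as a shift and turn from the pose commanded when the call began, along the tool's axes at that moment; what a row does not reach only later rows make up. A row lasts 1/8 s, in which the tool goes at most 62.5 mm and 10.7 degrees, less where a joint would pass 70% of its speed; a pose out of reach is approached as far as the arm can. A call with a gripper value outside its range is refused whole. "grip" is the closure, from 0 (fully open) to 1 (shut), set as the call begins (left out, the last holds). The fingers move at their own pace and stop on an object; "newtons" is the grip in N (left out, the last holds). Time passes only in rows, so rows that repeat a pose let the fingers close. It gives the time, the measured TCP pose, the force, the opening and the grip force at its end, in the units of the state.
- bot.observe(): the state, without advancing time (a new reading comes with each control period).
- bot.read_camera(name): name is "scene" or "top" or "wrist"; returns (picture, depth): 420x560x3 uint8, red, green, blue; 420x560 float32, m along the optical axis (not along the pixel's ray), 0 where there is no reading.
- bot.camera_info(name): a dict with "fx", "fy", "cx", "cy" (pixels), "k1" (the pictures are not rectified: a ray, as slopes to the right and down, at radius r is drawn at 1 + k1 r^2 times it, then the intrinsics apply), "rvec" (rotation vector, rad) and "tvec" (3), from world to camera coordinates, as OpenCV has them. Camera axes: x right, y down, z forward; pixel columns grow to the right and rows downward; lengths in m; the calibration is good to about 2 mm. A picture is of the moment at which its call begins: read the wrist's pose just before it. camera_info takes no time and is no camera call; for the wrist camera it gives the pose at the moment of the call.
- bot.hand_in(): hands the job in; it is judged then, once.
The state is a dict: "time": time; "q": joint angles; "qd": joint speeds; "tau": joint torques, N m; "ee_pos": TCP position; "tcp_rot": TCP orientation; "contact_force": force on the tool from outside, world axes, zero at the start; "ft_torque": the same for the moment, N m; "grip_width": finger opening in m; "finger_force": force on a finger pad.
Only numpy, scipy, OpenCV 4.12 (cv2) and the standard library are available. Lean on these libraries where they do the work, as an engineer would, in place of code of your own. Each camera call takes 0.05 s, during which the arm holds its last target. There are 200 camera calls.

## Working session

There is one attempt and no reset: what is moved stays moved. The work goes in short steps, Python scripts to look and compute and a tool call to move; the robot and the scene stay as the last step left them, time stands still between calls to the robot, and variables do not carry over. Pictures are saved under pics/ and viewed, at most 10 in all, crops included, and the job is handed in when it is done.

Besides the shell and the picture viewer there is one more tool, called after ">>>" by a JSON object that holds its "name" and its "arguments". arm_command: Moves the arm, as the interface text tells. Its arguments: {"type":"object","properties":{"plan":{"type":"array","items":{"type":"number"}},"grip":{"type":"number"},"newtons":{"type":"number"}},"required":["plan"]}

```bash
mkdir -p pics; ls
cat > h.py <<'E'
from cell import bot
import numpy as np, cv2
from scipy.spatial.transform import Rotation as R
def cam(n):
    p,d=bot.read_camera(n); return p,d,bot.camera_info(n)
def pts(d,c,uv):
    """uv Nx2 pixels -> world points by depth"""
    uv=np.asarray(uv,float).reshape(-1,2); K=np.array([[c['fx'],0,c['cx']],[0,c['fy'],c['cy']],[0,0,1]])
    s=cv2.undistortPoints(uv[:,None],K,np.array([c['k1'],0,0,0.]))[:,0]
    z=d[uv[:,1].astype(int),uv[:,0].astype(int)]
    P=np.c_[s*z[:,None],z]
    M=R.from_rotvec(np.ravel(c['rvec'])); return M.inv().apply(P-np.ravel(c['tvec']))
def cloud(d,c):
    v,u=np.mgrid[:d.shape[0],:d.shape[1]]; return pts(d,c,np.c_[u.ravel(),v.ravel()]).reshape(*d.shape,3)
E
python3 - <<'E'
from h import *
for n in ("scene","top"):
    p,d,c=cam(n); cv2.imwrite(f"pics/{n}.png",p[:,:,::-1]); print(n,c); np.savez(n,p=p,d=d)
print(bot.observe(),bot.grip_depth)
E
```

```text
pics
scene {'fx': 397.131484163083, 'fy': 397.131484163083, 'cx': 282.58633369523216, 'cy': 212.28099854461487, 'k1': -0.10465492832113726, 'rvec': array([ 1.96860239, -0.70425349,  0.43174962]), 'tvec': array([-0.5662702 ,  0.15470437,  0.76893041])}
top {'fx': 537.9115453156455, 'fy': 537.9115453156455, 'cx': 280.7273619690927, 'cy': 212.37312836828335, 'k1': -0.14206909408628407, 'rvec': array([ 2.18812698, -2.20613317,  0.09326667]), 'tvec': array([-0.25285177,  0.5236605 ,  1.0641418 ])}
{'time': 0.1, 'q': array([-1.16239432e+00,  3.53568808e-01,  1.63405668e+00,  4.91521844e-05,
        1.15521899e+00, -2.37442347e-03]), 'qd': array([ 0.00058115, -0.00127417, -0.00213437,  0.00091083, -0.0010635 ,
       -0.00110007]), 'tau': array([ 1.04848114e-03, -5.94903839e+01, -3.34929872e+01,  7.00189685e-02,
        1.83633267e-02, -5.50132381e-05]), 'ee_pos': array([ 0.24942564, -0.57257893,  0.21394639]), 'tcp_rot': array([ 9.78983717e-01,  2.03937466e-01, -1.04182190e-04, -6.17594287e-04]), 'contact_force': array([-0.6339183 ,  1.17265111, -0.12925849]), 'ft_torque': array([0.03882321, 0.05644478, 0.02048022]), 'finger_force': 0.0, 'grip_width': 0.09189046511311845} 0.0187
```

View pics/scene.png

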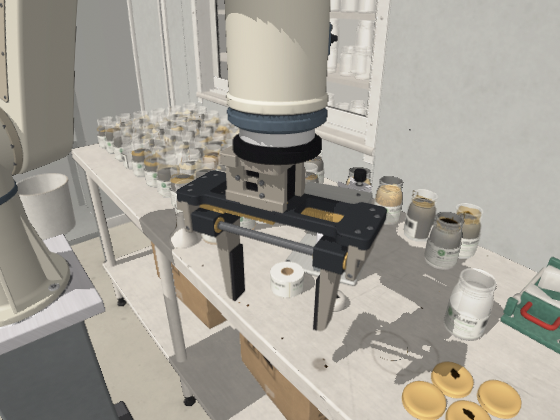

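View pics/top.png

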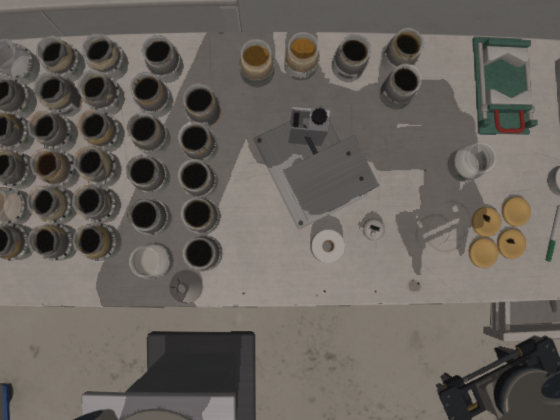

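The top view shows the switch unit at about (315,165), with its hood at (285–378,145–220). The indicator and black knob are at (319,117), the roll at (328,245) and the tally at (373,228). The robot covers part of the scene view. The open front seems to face image left. Next I'll get positions from depth.

Run:
```python
from h import *
z=np.load("top.npz");p,d=z['p'],z['d'];c=bot.camera_info("top")
W=cloud(d,c)
roi=np.zeros(d.shape,bool);roi[90:240,240:390]=1
def rep(n,m):
    m=(m&roi&(d>0)).astype(np.uint8); k,l,s,ce=cv2.connectedComponentsWithStats(m)
    for i in range(1,k):
        if s[i,4]>60:
            P=W[l==i]; r=cv2.minAreaRect(np.float32(P[:,:2])*1000); print(n,s[i],P.mean(0).round(4),r)
            print(cv2.boxPoints(r).round(1).tolist())
Z=W[...,2]
rep("hood",abs(Z-.163)<.008); rep("knob",(Z>.176)&(Z<.2)); rep("cover",abs(Z-.15)<.006); rep("base",abs(Z-.01)<.004)
for n,(u,v) in dict(roll=(328,245),tally=(373,228),fun=(180,285),x=(415,285),jar=(255,60)).items(): print(n,W[v,u])
cv2.imwrite("pics/crop.png",cv2.resize(p[90:270,230:400,::-1],None,fx=3.3,fy=3.3,interpolation=cv2.INTER_CUBIC))
```

```text
hood [ 283  135   97   86 4524] [ 0.5727 -0.3428  0.1644] ((573.413330078125, -343.1305847167969), (100.33065795898438, 142.075439453125), 25.97924041748047)
[[497.20001220703125, -301.20001220703125], [559.4000244140625, -429.0], [649.5999755859375, -385.0], [587.4000244140625, -257.29998779296875]]
knob [311 108  17  16 189] [ 0.679  -0.322   0.1848] ((679.3355712890625, -322.8587341308594), (25.019365310668945, 27.10662078857422), 13.281949043273926)
[[664.0, -312.5], [670.2999877929688, -338.8999938964844], [694.5999755859375, -333.20001220703125], [688.4000244140625, -306.79998779296875]]
cover [290 107  40  25 312] [ 0.6761 -0.3157  0.1503] ((681.8090209960938, -308.48980712890625), (68.33151245117188, 40.99546432495117), 84.49506378173828)
[[658.0999755859375, -340.5], [698.9000244140625, -344.5], [705.5, -276.3999938964844], [664.7000122070312, -272.5]]
base [315 119  26  34 264] [ 0.6739 -0.3576  0.0109] ((680.9899291992188, -347.55560302734375), (52.080474853515625, 55.0716438293457), 26.570222854614258)
[[645.4000244140625, -334.6000061035156], [670.0, -383.79998779296875], [716.5999755859375, -360.5], [692.0, -311.29998779296875]]
base [ 253  121  114  108 2341] [ 0.6132 -0.2719  0.0109] ((614.8992919921875, -316.315673828125), (213.50477600097656, 158.8294677734375), 26.7085018157959)
[[483.79998779296875, -293.3999938964844], [555.2000122070312, -435.20001220703125], [746.0, -339.29998779296875], [674.5999755859375, -197.39999389648438]]
roll [ 0.4551178  -0.35419761 -0.0033212 ]
tally [ 0.4882729  -0.44302699  0.02390601]
fun [ 3.75805305e-01 -5.04771238e-02 -2.89656129e-04]
x [ 3.70297846e-01 -5.33866822e-01 -3.99078457e-04]
jar [ 0.81363653 -0.20843608  0.09038781]
```

View pics/crop.png

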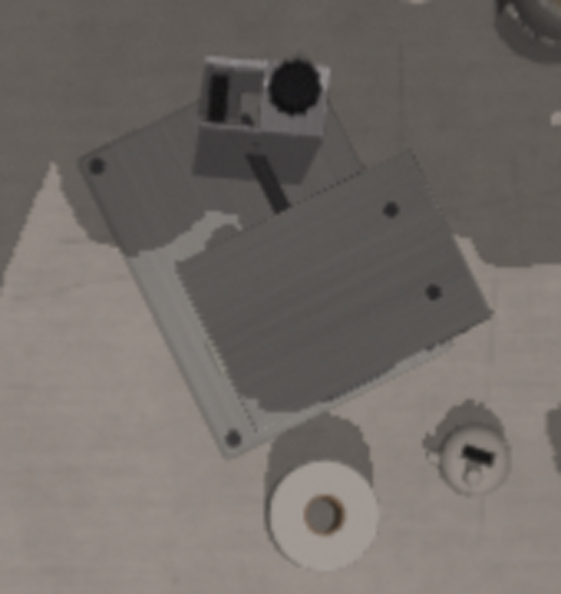

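The crop shows the hood's front edge at the left, running (180,262)–(250,405). The knob is at (295,87), up and to the left of the switch, and the roll at (323,515) and tally at (475,460) stand clear. Next I'll work out the switch frame and the approach.

```bash
cat >> h.py <<'E'
xs=np.array([.438,-.899,0]);xs/=np.linalg.norm(xs);zs=np.array([0,0,1.]);ys=np.cross(zs,xs)
O=np.array([.5629,-.3215,0])
def sw(x,y,z): return O+(x*xs+y*ys+z*zs)/1000
LEAN=np.radians(42); zt=np.sin(LEAN)*xs-np.cos(LEAN)*zs
def Rlean(s): y=s*ys; return R.from_matrix(np.c_[np.cross(y,zt),y,zt])
def rel(pos,Rt):
    o=bot.observe(); Rc=R.from_quat(o['tcp_rot'])
    return np.r_[Rc.inv().apply(pos-o['ee_pos'])*100, np.degrees((Rc.inv()*Rt).as_rotvec())].round(2)
def contact(th,y=3):  # TCP for lever angle th, mm/rad
    a=np.arctan2(10,-65)+th; c=sw(30+66*np.cos(a),y,85+66*np.sin(a)); return c-.011*zt
E
python3 - <<'E'
from h import *
z=np.load("top.npz");W=cloud(z['d'],bot.camera_info("top"))
q=W[170:260,180:225].reshape(-1,3); q=q[q[:,2]>.05]; print("jars",q.max(0),q.min(0))
print("contact",contact(0),sw(-35,0,95),"pre",contact(0)-.1*zt)
for s in(1,-1):
    print(s,rel(contact(0)-.14*zt,Rlean(s)))
    print(Rlean(s).as_matrix().round(2).tolist())
E
```

```text
jars [ 0.60306476 -0.06325677  1.10085165] [ 0.42951387 -0.23613188  0.05017927]
contact [ 0.54694164 -0.28189581  0.10321037] [ 0.54757034 -0.29003571  0.095     ] pre [ 0.51763438 -0.22174232  0.17752485]
1 [ 38.48 -24.13   0.7  -33.79 -32.39 -87.87]
[[-0.33, 0.9, 0.29], [0.67, 0.44, -0.6], [-0.67, 0.0, -0.74]]
-1 [ 38.48 -24.13   0.7  -32.03  33.41  83.26]
[[0.33, -0.9, 0.29], [-0.67, -0.44, -0.6], [0.67, 0.0, -0.74]]
```

>>> {"name": "arm_command", "arguments": {"plan": [0, 0, -8, 0, 0, 0, 0, 0, -14, 0, 0, 0, 3.5, -2.2, -15, -3, -3, -8, 8, -5, -15, -7, -6.5, -17, 12, -7.5, -15, -10, -10, -27, 16, -10, -15, -13.5, -13, -35, 20, -12.5, -15, -17, -16, -44, 24, -15, -15, -20, -19.5, -53, 28, -17.5, -15, -24, -23, -62, 32, -20, -15, -27, -26, -70, 36, -22.5, -15, -30.5, -29, -79, 38.5, -24, -15, -34, -32.5, -88], "grip": 1, "newtons": 20}}

```text
time: 1.6
ee_pos: [0.5078, -0.1971, 0.3644]
tcp_rot: [0.49, 0.793, -0.191, 0.307]
contact_force: [0.1, -0.4, 0.8]
grip_width: 0.0007
finger_force: 0.0
```

Run:
```python
from h import *
o=bot.observe();print(o['time'],o['q'].round(2),o['contact_force'].round(2),o['grip_width'])
print(rel(contact(0)-.1*zt,Rlean(1)))
p,d,c=cam("top"); cv2.imwrite("pics/t2.png",p[:,:,::-1])
p2,d,c=cam("scene"); cv2.imwrite("pics/s2.png",np.hstack([p,p2])[:,:,::-1][::1])
p,d,c=cam("wrist"); cv2.imwrite("pics/w2.png",p[:,:,::-1])
```

```text
1.6 [ 0.05 -0.07  2.01 -0.8   1.03 -0.05] [ 0.1  -0.4   0.76] 0.0006986007141354556
[10.64 -0.18 15.59  0.3   0.36  0.51]
```

View pics/w2.png

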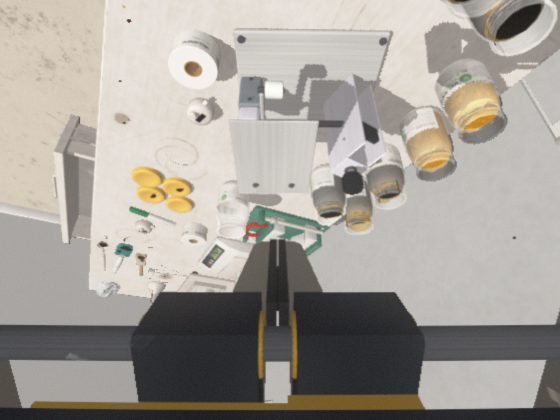

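The wrist view shows the white roller at (273,90) in front of the grey switch body at (252,95). The hood is at (270,155) and the knob at (352,180). I'll locate the roller by depth.

Run:
```python
from h import *
p,d,c=cam("wrist"); W=cloud(d,c)
S=(W-O)@np.c_[xs,ys,zs]*1000
for (u0,u1,v0,v1),n in (((262,288,80,102),"roller"),((336,366,165,198),"knob"),((228,325,115,200),"hood"),((240,264,75,120),"body")):
    s=S[v0:v1,u0:u1]; g=p[v0:v1,u0:u1].astype(int); 
    if n=="roller": m=(s[...,2]>85)&(g.min(2)>190)
    elif n=="knob": m=(g.max(2)<60)&(s[...,2]>150)&(s[...,2]<200)
    elif n=="hood": m=abs(s[...,2]-163)<8
    else: m=abs(s[...,2]-102)<6
    q=s[m]; print(n,m.sum(),np.percentile(q,[2,50,98],axis=0).round(1).tolist())
```

```text
roller 302 [[-44.6, -10.5, 93.2], [-40.0, -0.8, 103.8], [-29.6, 10.1, 107.4]]
knob 3 [[40.6, 107.8, 172.4], [41.5, 108.8, 176.1], [42.3, 111.0, 176.8]]
hood 5910 [[-45.4, -47.9, 161.6], [8.5, 0.2, 162.9], [89.3, 47.8, 164.1]]
body 108 [[-37.3, -44.3, 96.2], [-18.9, -17.3, 98.0], [12.8, -14.4, 101.5]]
```

Run:
```python
from h import *
print(rel(contact(0,5)-.1*zt,Rlean(1)),rel(contact(0,5)-.015*zt,Rlean(1)))
```

```text
[10.66  0.21 15.54  0.07  0.2   0.09] [10.69  0.2  24.04  0.07  0.2   0.09]
```

>>> {"name": "arm_command", "arguments": {"plan": [4, 0.1, 3, 0, 0, 0, 8, 0.2, 6, 0, 0, 0, 10.7, 0.2, 10, 0, 0.1, 0, 10.7, 0.2, 14, 0, 0.2, 0, 10.7, 0.2, 17, 0, 0.2, 0, 10.7, 0.2, 19.5, 0, 0.2, 0, 10.7, 0.2, 21.5, 0, 0.2, 0, 10.7, 0.2, 22.5, 0, 0.2, 0, 10.7, 0.2, 22.5, 0, 0.2, 0]}}

```text
time: 2.92
ee_pos: [0.5415, -0.2633, 0.1293]
tcp_rot: [0.495, 0.792, -0.19, 0.302]
contact_force: [-0.3, -0.3, 0.2]
grip_width: 0.0002
finger_force: 0.0
```

Run:
```python
from h import *
o=bot.observe();print(o['time'],o['q'].round(2),o['contact_force'].round(2))
for t in (-.03,0,.1,.2,.3,.4,.5,.6,.7): print(t,rel(contact(t,5),Rlean(1)))
p,d,c=cam("top"); p2,_,_=cam("scene"); p3,_,_=cam("wrist")
cv2.imwrite("pics/m3.png",np.hstack([cv2.resize(p[60:270,220:430],(400,400)),cv2.resize(p3[0:280,140:420],(400,400))])[:,:,::-1])
```

```text
2.925 [-0.11  0.34  2.16 -1.29  0.63  0.53] [-0.32 -0.31  0.24]
-0.03 [ 0.16 -0.12  3.09 -0.15 -0.19  0.04]
0 [ 0.31 -0.12  3.21 -0.15 -0.19  0.04]
0.1 [ 0.8  -0.11  3.66 -0.15 -0.19  0.04]
0.2 [ 1.24 -0.11  4.15 -0.15 -0.19  0.04]
0.3 [ 1.63 -0.11  4.68 -0.15 -0.19  0.04]
0.4 [ 1.97 -0.11  5.25 -0.15 -0.19  0.04]
0.5 [ 2.24 -0.11  5.85 -0.15 -0.19  0.04]
0.6 [ 2.46 -0.11  6.47 -0.15 -0.19  0.04]
0.7 [ 2.61 -0.1   7.11 -0.15 -0.19  0.04]
```

View pics/m3.png

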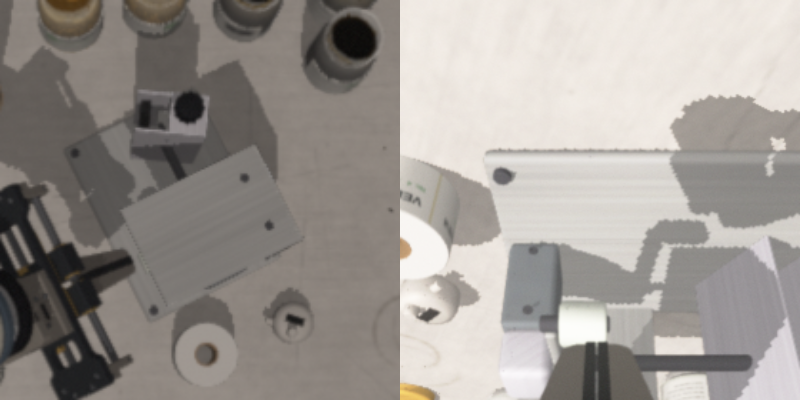

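The right half (wrist view) shows the fingertips centred just in front of the roller. The left half shows the arm clear of the hood, roll and tally. Joint 4 is close to its limit (-1.29 of -1.3), so I'll fit the kinematics and pick a better lean azimuth.

```bash
cat > fk.py <<'E'
from h import *
from scipy.optimize import least_squares
Q=[([-1.16239,.353569,1.634057,0,1.155219,-.002374],[.24942564,-.57257893,.21394639])]
def fk(q,k):
    h,a,L1,e,L2,L3=k
    E=lambda s,v:R.from_euler(s,v)
    A=E('z',q[0]);B=A*E('y',q[1]);C=B*E('y',q[2]);D=C*E('z',q[3])*E('y',q[4])*E('z',q[5])
    return np.array([0,0,h])+A.apply([a,0,0])+B.apply([0,0,L1])+C.apply([e,0,L2])+D.apply([0,0,L3]),D
E
python3 - <<'E'
from fk import *
o=bot.observe(); q=o['q']
D=fk(q,[0]*6)[1]; C=R.from_quat(o['tcp_rot']); M=(D.inv()*C).as_matrix().round(3); print(M)
S=Q+[(q,o['ee_pos']),([.05,-.07,2.01,-.8,1.03,-.05],[.5078,-.1971,.3644])]
w=[1,1,.2]
f=lambda k:np.concatenate([wi*(fk(a,k)[0]-b) for wi,(a,b) in zip(w,S)])
s=least_squares(f,[.3,0,.45,0,.4,.3]);k=s.x;print(k.round(4),s.fun.round(4)); 
np.savez('k',k=k,M=M)
base=(D*R.from_matrix(M))
for az in (0,10,20,30):
  for lean in (40,43):
    l=np.radians(lean); hx=R.from_euler('z',az,degrees=True).apply(xs); z=np.sin(l)*hx-np.cos(l)*zs
    y=np.cross(zs,hx); Rt=R.from_matrix(np.c_[np.cross(y,z),y,z])
    for th in (0,.7):
        a=np.arctan2(10,-65)+th; T=sw(30+66*np.cos(a),5,85+66*np.sin(a))-.011*z
        g=lambda v:np.r_[(fk(v,k)[0]-T)*10,((fk(v,k)[1]*R.from_matrix(M)).inv()*Rt).as_rotvec()]
        r=least_squares(g,q); print(az,lean,th,r.x.round(2),round(r.cost,6))
E
```

```text
[[ 0. -1. -0.]
 [ 1.  0.  0.]
 [-0. -0.  1.]]
[0.2954 0.0029 0.5631 0.0579 0.4928 0.3571] [-0.0014 -0.0006  0.0002 -0.     -0.0002 -0.     -0.0001  0.0005 -0.0009]
0 40 0 [-0.17  0.4   2.14 -1.33  0.57  0.53] 0.0
0 40 0.7 [-0.18  0.49  2.14 -1.49  0.55  0.71] 0.0
0 43 0 [-0.14  0.41  2.16 -1.44  0.61  0.67] 0.0
0 43 0.7 [-0.16  0.51  2.16 -1.6   0.59  0.85] 0.0
10 40 0 [-0.23  0.36  2.2  -1.54  0.43  0.56] 0.0
10 40 0.7 [-0.24  0.47  2.2  -1.79  0.44  0.81] 0.0
10 43 0 [-0.21  0.38  2.23 -1.71  0.48  0.74] 0.0
10 43 0.7 [-0.22  0.49  2.23 -1.92  0.5   0.96] 0.0
20 40 0 [-0.31  0.34  2.25 -1.87  0.3   0.67] 0.0
20 40 0.7 [-0.33  0.45  2.25 -2.19  0.34  1.  ] 0.0
20 43 0 [-0.3   0.36  2.28 -2.08  0.36  0.9 ] 0.0
20 43 0.7 [-0.31  0.47  2.28 -2.33  0.43  1.15] 0.0
30 40 0 [-0.41  0.33  2.27 -2.47  0.19  1.04] 0.0
30 40 0.7 [-0.43  0.44  2.27 -2.75  0.28  1.32] 0.0
30 43 0 [-0.4   0.34  2.31 -2.66  0.28  1.24] 0.0
30 43 0.7 [-0.42  0.46  2.3  -2.82  0.38  1.4 ] 0.0
```

```bash
cat >> fk.py <<'E'
K=np.load('k.npz') if __import__('os').path.exists('k.npz') else None
def Rl(az,lean):
    l=np.radians(lean); hx=R.from_euler('z',az,degrees=True).apply(xs); z=np.sin(l)*hx-np.cos(l)*zs
    y=np.cross(zs,hx); return R.from_matrix(np.c_[np.cross(y,z),y,z]),z
def con(th,az,lean,y=5):
    a=np.arctan2(10,-65)+th; return sw(30+66*np.cos(a),y,85+66*np.sin(a))-.011*Rl(az,lean)[1]
def ik(T,Rt,q):
    k,M=K['k'],R.from_matrix(K['M'])
    g=lambda v:np.r_[(fk(v,k)[0]-T)*10,((fk(v,k)[1]*M).inv()*Rt).as_rotvec()]
    r=least_squares(g,q); return r.x.round(2)
E
python3 - <<'E'
from fk import *
q=bot.observe()['q']
for az in (-10,-20,-30,-40):
  for lean in (40,43):
    for th in (0,.7): print(az,lean,th,ik(con(th,az,lean),Rl(az,lean)[0],q))
E
```

```text
-10 40 0 [-0.12  0.44  2.06 -1.16  0.7   0.54]
-10 40 0.7 [-0.14  0.53  2.06 -1.27  0.66  0.67]
-10 43 0 [-0.1   0.45  2.08 -1.24  0.73  0.65]
-10 43 0.7 [-0.11  0.55  2.08 -1.36  0.7   0.78]
-20 40 0 [-0.1   0.48  1.98 -1.02  0.83  0.57]
-20 40 0.7 [-0.11  0.56  1.98 -1.1   0.78  0.67]
-20 43 0 [-0.07  0.5   1.99 -1.09  0.86  0.66]
-20 43 0.7 [-0.09  0.58  1.98 -1.16  0.82  0.75]
-30 40 0 [-0.09  0.53  1.89 -0.91  0.95  0.61]
-30 40 0.7 [-0.1   0.6   1.89 -0.96  0.9   0.68]
-30 43 0 [-0.07  0.55  1.89 -0.96  0.98  0.68]
-30 43 0.7 [-0.08  0.62  1.89 -1.01  0.93  0.75]
-40 40 0 [-0.1   0.57  1.79 -0.81  1.07  0.66]
-40 40 0.7 [-0.11  0.64  1.79 -0.85  1.02  0.72]
-40 43 0 [-0.07  0.59  1.79 -0.85  1.1   0.71]
-40 43 0.7 [-0.08  0.67  1.79 -0.89  1.05  0.77]
```

Run:
```python
from fk import *
q=bot.observe()['q'];Rt,z=Rl(-15,42)
for th in(0,.7):print(ik(con(th,-15,42),Rt,q))
print(rel(con(0,-15,42)-.025*z,Rt))
```

```text
[-0.09  0.47  2.03 -1.14  0.79  0.62]
[-0.11  0.56  2.03 -1.23  0.75  0.73]
[ 0.21  0.45  0.86  9.96 -0.16 11.27]
```

>>> {"name": "arm_command", "arguments": {"plan": [0.1, 0.2, 0.3, 3.3, 0, 3.8, 0.2, 0.3, 0.6, 6.7, 0, 7.5, 0.2, 0.45, 0.9, 10, -0.2, 11.3, 0.2, 0.45, 0.9, 10, -0.2, 11.3, 0.2, 0.45, 0.9, 10, -0.2, 11.3]}}

```text
time: 3.7
ee_pos: [0.547, -0.2639, 0.121]
tcp_rot: [0.593, 0.721, -0.228, 0.276]
contact_force: [-0.4, 0.5, -0.8]
grip_width: 0.0002
finger_force: 0.0
```

Run:
```python
from fk import *
o=bot.observe();print(o['q'].round(3),o['contact_force'].round(2))
Rt,z=Rl(-15,42)
for t in np.arange(-.06,.7,.06): print(round(t,2),rel(con(t,-15,42),Rt))
```

```text
[-0.058  0.432  2.032 -1.092  0.819  0.588] [-0.43  0.52 -0.8 ]
-0.06 [-0.37  0.05  2.21  0.01  0.01  0.11]
0.0 [-0.06  0.03  2.45  0.01  0.01  0.11]
0.06 [0.24 0.02 2.71 0.01 0.01 0.11]
0.12 [0.52 0.01 2.99 0.01 0.01 0.11]
0.18 [0.79 0.01 3.28 0.01 0.01 0.11]
0.24 [1.03 0.02 3.59 0.01 0.01 0.11]
0.3 [1.26 0.03 3.91 0.01 0.01 0.11]
0.36 [1.48 0.05 4.25 0.01 0.01 0.11]
0.42 [1.67 0.07 4.6  0.01 0.01 0.11]
0.48 [1.84 0.11 4.95 0.01 0.01 0.11]
0.54 [1.98 0.14 5.32 0.01 0.01 0.11]
0.6 [2.11 0.18 5.69 0.01 0.01 0.11]
0.66 [2.22 0.23 6.07 0.01 0.01 0.11]
```

>>> {"name": "arm_command", "arguments": {"plan": [-0.1, 0, 0.8, 0, 0, 0, -0.1, 0, 1.6, 0, 0, 0, -0.1, 0, 2.2, 0, 0, 0, 0, 0, 2.5, 0, 0, 0, 0.15, 0, 2.65, 0, 0, 0, 0.35, 0, 2.82, 0, 0, 0, 0.52, 0, 3.0, 0, 0, 0, 0.52, 0, 3.0, 0, 0, 0]}}

```text
time: 4.7
ee_pos: [0.55, -0.28, 0.0947]
tcp_rot: [0.594, 0.72, -0.229, 0.276]
contact_force: [-1.2, 0.7, 1.4]
grip_width: 0.0006
finger_force: 1.1
```

```bash
cat > chk.py <<'E'
from fk import *
import sys
o=bot.observe();F=o['contact_force'];Rt,z=Rl(-15,42)
S=((o['ee_pos']-O)@np.c_[xs,ys,zs]*1000).round(1)
p,d,c=cam("top");W=cloud(d,c)[95:150,285:350]
m=(abs(W[...,0]-.679)<.03)&(abs(W[...,1]+.322)<.03)
print(o['time'],"tcp sw",S,"F",F.round(1),"along z",round(-F@z,2),"q4",o['q'][3].round(3),"knob top",np.percentile(W[...,2][m],97).round(4))
for t in map(float,sys.argv[1:]): print(t,rel(con(t,-15,42),Rt))
E
python3 chk.py .06 .12 .18 .24 .3 .36 .42
```

```text
4.7 tcp sw [-42.9   6.6  94.7] F [-1.2  0.7  1.4] along z 1.65 q4 -1.152 knob top 0.1867
0.06 [-0.3   0.02 -0.33 -0.08  0.    0.03]
0.12 [-0.01  0.01 -0.05 -0.08  0.    0.03]
0.18 [ 0.25  0.01  0.24 -0.08  0.    0.03]
0.24 [ 0.5   0.02  0.55 -0.08  0.    0.03]
0.3 [ 0.73  0.03  0.87 -0.08  0.    0.03]
0.36 [ 0.94  0.05  1.2  -0.08  0.    0.03]
0.42 [ 1.13  0.08  1.55 -0.08  0.    0.03]
```

>>> {"name": "arm_command", "arguments": {"plan": [0.1, 0, 0.1, 0, 0, 0, 0.2, 0, 0.2, 0, 0, 0, 0.29, 0, 0.29, 0, 0, 0, 0.29, 0, 0.29, 0, 0, 0]}}

```text
time: 5.25
ee_pos: [0.5504, -0.2798, 0.0907]
tcp_rot: [0.594, 0.72, -0.228, 0.276]
contact_force: [-1.0, 1.1, 1.1]
grip_width: 0.0002
finger_force: 0.6
```

```bash
python3 chk.py .19 .26 .33
```

```text
5.25 tcp sw [-43.    7.   90.7] F [-1.   1.1  1.1] along z 1.68 q4 -1.16 knob top 0.1875
0.19 [ 0.02 -0.02  0.   -0.05 -0.    0.02]
0.26 [ 0.3  -0.01  0.36 -0.05 -0.    0.02]
0.33 [ 0.56  0.01  0.75 -0.05 -0.    0.02]
```

>>> {"name": "arm_command", "arguments": {"plan": [0.1, 0, 0.12, 0, 0, 0, 0.2, 0, 0.24, 0, 0, 0, 0.3, 0, 0.36, 0, 0, 0, 0.3, 0, 0.36, 0, 0, 0]}}

```text
time: 5.8
ee_pos: [0.5507, -0.2799, 0.0862]
tcp_rot: [0.594, 0.72, -0.228, 0.276]
contact_force: [-0.0, 1.7, 1.3]
grip_width: 0.0005
finger_force: 1.1
```

```bash
python3 chk.py .26 .33 .4
```

```text
5.8 tcp sw [-42.7   7.2  86.2] F [-0.   1.7  1.3] along z 2.06 q4 -1.17 knob top 0.2123
0.26 [ 0.01 -0.04  0.02 -0.03  0.01  0.01]
0.33 [ 0.27 -0.02  0.4  -0.03  0.01  0.01]
0.4 [ 0.5   0.01  0.8  -0.03  0.01  0.01]
```

The knob has jumped up: its top went from 0.187 to 0.212 m. I'll release the arm and back out.

>>> {"name": "arm_command", "arguments": {"plan": [-0.3, 0, -0.4, 0, 0, 0, -0.6, 0, -0.7, 0, 0, 0, -1.0, 0, -1.2, 0, 0, 0, -1.2, 0, -1.8, 0, 0, 0, -1.2, 0, -3, 0, 0, 0, -1.2, 0, -5, 0, 0, 0, -1.2, 0, -8, 0, 0, 0, -1.2, 0, -12, 0, 0, 0, -1.2, 0, -16, 0, 0, 0, -1.2, 0, -20, 0, 0, 0, -1.2, 0, -22, 0, 0, 0, -1.2, 0, -22, 0, 0, 0]}}

```text
time: 7.35
ee_pos: [0.5247, -0.1427, 0.2593]
tcp_rot: [0.594, 0.721, -0.227, 0.277]
contact_force: [-0.9, 0.1, -0.0]
grip_width: 0.0004
finger_force: 0.0
```

Run:
```python
from fk import *
o=bot.observe();print(o['time'],o['q'].round(2),o['ee_pos'])
p,d,c=cam("wrist");W=cloud(d,c); z=W[...,2]
mt=(abs(W[...,0]-.679)<.04)&(abs(W[...,1]+.322)<.04)
for n in("wrist","top"):
    p,d,c=cam(n);W=cloud(d,c)
    m=(abs(W[...,0]-.679)<.025)&(abs(W[...,1]+.322)<.025)&(abs(W[...,2]-.21)<.006)&(d>0)
    if m.sum()>20: print(n,m.sum(),cv2.minEnclosingCircle(np.float32(W[m][:,:2])*1000),W[m].mean(0),np.median(W[m][:,2]))
# candidate tool-down poses over knob
P=np.array([.679,-.322,.30])
for yaw in range(0,180,15):
    y=np.array([np.cos(np.radians(yaw)),np.sin(np.radians(yaw)),0]);zz=np.array([0,0,-1.])
    for s in(1,-1):
        Rt=R.from_matrix(np.c_[np.cross(s*y,zz),s*y,zz]); v=ik(P,Rt,[-.45,.5,1.4,0,1.2,0])
        if abs(v[5])<1.7: print(yaw*1,s,v,rel(P,Rt))
```

```text
7.35 [ 0.19  0.19  1.97 -0.83  1.14  0.42] [ 0.52473991 -0.14266777  0.2593143 ]
wrist 172 ((679.4486694335938, -322.34930419921875), 14.1512451171875) [ 0.6766011  -0.31624874  0.20722227] 0.20770792218962264
top 185 ((680.4300537109375, -322.4422912597656), 13.770112991333008) [ 0.67930478 -0.32186981  0.21045374] 0.21073594859504952
0 1 [-0.44  0.5   1.22 -0.    1.42 -0.44] [-18.04  11.86  10.45   3.91  41.88  10.5 ]
15 1 [-0.44  0.5   1.22 -0.    1.42 -0.7 ] [-18.04  11.86  10.45  -1.59  41.97  -3.82]
30 1 [-0.44  0.5   1.22 -0.    1.42 -0.97] [-18.04  11.86  10.45  -7.08  41.58 -18.14]
45 1 [-0.44  0.5   1.22 -0.    1.42 -1.23] [-18.04  11.86  10.45 -12.57  40.7  -32.45]
60 1 [-0.44  0.5   1.22 -0.    1.42 -1.49] [-18.04  11.86  10.45 -18.05  39.31 -46.74]
60 -1 [-0.44  0.5   1.22  0.    1.42  1.65] [-18.04  11.86  10.45  47.48  21.81 123.87]
75 -1 [-0.44  0.5   1.22  0.    1.42  1.39] [-18.04  11.86  10.45  42.13  26.49 109.95]
90 -1 [-0.44  0.5   1.22  0.    1.42  1.13] [-18.04  11.86  10.45  36.73  30.46  95.92]
105 -1 [-0.44  0.5   1.22 -0.    1.42  0.87] [-18.04  11.86  10.45  31.3   33.76  81.81]
120 -1 [-0.44  0.5   1.22  0.    1.42  0.6 ] [-18.04  11.86  10.45  25.85  36.46  67.62]
135 -1 [-0.44  0.5   1.22 -0.    1.42  0.34] [-18.04  11.86  10.45  20.38  38.6   53.38]
150 -1 [-0.44  0.5   1.22 -0.    1.42  0.08] [-18.04  11.86  10.45  14.9   40.2   39.11]
165 -1 [-0.44  0.5   1.22 -0.    1.42 -0.18] [-18.04  11.86  10.45   9.4   41.29  24.81]
```

>>> {"name": "arm_command", "arguments": {"plan": [-2, 1.3, 1, 2, 4, 6, -4, 2.6, 2, 4.5, 8.5, 12, -6, 4, 3, 7, 13, 18, -8, 5.3, 4.2, 9, 17, 24, -10, 6.6, 5.5, 11.3, 21.4, 30, -12, 8, 6.7, 13.6, 25.7, 35.6, -14, 9.3, 8, 15.9, 30, 41.5, -16, 10.6, 9.2, 18, 34.3, 47.5, -18, 11.8, 10.4, 20.4, 38.6, 53.4, -18, 11.8, 10.4, 20.4, 38.6, 53.4, -18, 11.8, 10.4, 20.4, 38.6, 53.4], "grip": 0.4}}

```text
time: 8.88
ee_pos: [0.6778, -0.3216, 0.2993]
tcp_rot: [0.924, 0.383, -0.001, -0.0]
contact_force: [-0.2, -0.2, 0.3]
grip_width: 0.0553
finger_force: 0.0
```

```bash
cat > kn.py <<'E'
from fk import *
import sys
o=bot.observe(); y=np.array([np.cos(np.radians(135)),np.sin(np.radians(135)),0])*-1; z=np.array([0,0,-1.])
Rt=R.from_matrix(np.c_[np.cross(y,z),y,z])
print(o['time'],o['ee_pos'].round(4),"F",o['contact_force'].round(1),"w",o['grip_width'].round(4),"ff",o['finger_force'])
for h in map(float,sys.argv[1:]): print(h,rel(np.array([.680,-.3223,h]),Rt))
E
python3 kn.py .23 .189
python3 - <<'E'
from h import *
p,d,c=cam("wrist"); cv2.imwrite("pics/w4.png",p[:,:,::-1])
E
```

```text
Traceback (most recent call last):
  File "kn.py", line 5, in <module>
    print(o['time'],o['ee_pos'].round(4),"F",o['contact_force'].round(1),"w",o['grip_width'].round(4),"ff",o['finger_force'])
                                                                             ^^^^^^^^^^^^^^^^^^^^^
AttributeError: 'float' object has no attribute 'round'
```

View pics/w4.png

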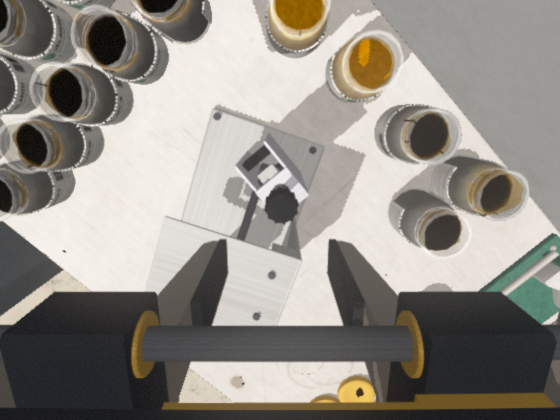

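The wrist view shows the knob at (281,203), centred between the fingers, with no jar near them. I'll descend onto it.

```bash
sed -i "s/o\['grip_width'\].round(4)/o['grip_width']/" kn.py; python3 kn.py .23 .189
python3 - <<'E'
from h import *
p,d,c=cam("wrist");W=cloud(d,c)
m=(abs(W[...,0]-.679)<.025)&(abs(W[...,1]+.322)<.025)&(abs(W[...,2]-.21)<.005)&(d>0)
print(m.sum(),cv2.minEnclosingCircle(np.float32(W[m][:,:2])*1000),np.median(W[m],axis=0))
E
```

```text
8.925 [ 0.678  -0.3208  0.2997] F [ 0.7 -0.6  0.4] w 0.055180476154055615 ff 0.0
0.23 [ 0.04  0.25  6.97 -0.06  0.04  0.03]
0.189 [ 0.05  0.26 11.07 -0.06  0.04  0.03]
810 ((681.8508911132812, -322.02850341796875), 14.273948669433594) [ 0.68250239 -0.32110966  0.20975064]
```

>>> {"name": "arm_command", "arguments": {"plan": [0, 0.2, 3, 0, 0, 0, 0, 0.25, 6, 0, 0, 0, 0, 0.25, 8.5, 0, 0, 0, 0, 0.25, 10, 0, 0, 0, 0, 0.25, 11, 0, 0, 0, 0, 0.25, 11, 0, 0, 0]}}

```text
time: 9.72
ee_pos: [0.6805, -0.3228, 0.1906]
tcp_rot: [0.924, 0.383, 0.0, -0.0]
contact_force: [-0.4, -0.4, -0.7]
grip_width: 0.055
finger_force: 0.0
```

>>> {"name": "arm_command", "arguments": {"plan": [0, 0, 0, 0, 0, 0, 0, 0, 0, 0, 0, 0, 0, 0, 0, 0, 0, 0, 0, 0, 0, 0, 0, 0, 0, 0, 0, 0, 0, 0], "grip": 1, "newtons": 50}}

```text
time: 10.35
ee_pos: [0.6807, -0.3233, 0.1912]
tcp_rot: [0.924, 0.382, 0.0, 0.0]
contact_force: [-0.4, 0.8, 2.2]
grip_width: 0.025
finger_force: 50.0
```

```bash
python3 kn.py .189
```

```text
10.35 [ 0.6807 -0.3233  0.1912] F [-0.4  0.8  2.2] w 0.024959237537419087 ff 50.001068115234375
0.189 [ 0.02 -0.12  0.22  0.05 -0.04 -0.04]
```

>>> {"name": "arm_command", "arguments": {"plan": [0, 0, 0.6, 0, 0, 0, 0, 0, 1.2, 0, 0, 0, 0, 0, 1.8, 0, 0, 0, 0, 0, 2.4, 0, 0, 0, 0, 0, 2.9, 0, 0, 0, 0, 0, 3.1, 0, 0, 0, 0, 0, 3.25, 0, 0, 0, 0, 0, 3.25, 0, 0, 0]}}

```text
time: 11.35
ee_pos: [0.6807, -0.3233, 0.1583]
tcp_rot: [0.924, 0.382, 0.0, 0.0]
contact_force: [-1.5, 1.8, 8.1]
grip_width: 0.0247
finger_force: 50.0
```

>>> {"name": "arm_command", "arguments": {"plan": [0, 0, -0.25, 0, 0, 0, 0, 0, -0.45, 0, 0, 0, 0, 0, -0.6, 0, 0, 0, 0, 0, -0.7, 0, 0, 0, 0, 0, -0.7, 0, 0, 0]}}

```text
time: 11.98
ee_pos: [0.6807, -0.3233, 0.1653]
tcp_rot: [0.924, 0.382, 0.0, 0.0]
contact_force: [-2.3, 0.8, 5.4]
grip_width: 0.0252
finger_force: 50.0
```

>>> {"name": "arm_command", "arguments": {"plan": [0, 0, -0.1, 0, 0, 0, 0, 0, -0.15, 0, 0, 0, 0, 0, -0.15, 0, 0, 0]}}

```text
time: 12.35
ee_pos: [0.6806, -0.3233, 0.1661]
tcp_rot: [0.924, 0.382, 0.0, 0.0]
contact_force: [1.2, -0.5, -1.9]
grip_width: 0.0246
finger_force: 50.0
```

```bash
python3 kn.py; python3 chk.py
```

```text
12.35 [ 0.6806 -0.3233  0.1661] F [ 1.2 -0.5 -1.9] w 0.024579619481695587 ff 49.99901354312897
12.35 tcp sw [ 53.1 105.  166.1] F [ 1.2 -0.5 -1.9] along z -1.89 q4 0.0 knob top 0.4027
```

The catch is holding. I'll pull a bit harder and hold.

>>> {"name": "arm_command", "arguments": {"plan": [0, 0, -0.03, 0, 0, 0, 0, 0, -0.05, 0, 0, 0, 0, 0, -0.05, 0, 0, 0, 0, 0, -0.05, 0, 0, 0, 0, 0, -0.05, 0, 0, 0]}}

```text
time: 13.02
ee_pos: [0.6805, -0.3232, 0.1668]
tcp_rot: [0.924, 0.382, 0.0, -0.0]
contact_force: [3.9, -1.7, -11.7]
grip_width: 0.0251
finger_force: 50.0
```

It held a tug of about 11 N with no movement. I'll ease off, release the knob and retreat.

>>> {"name": "arm_command", "arguments": {"plan": [0, 0, 0.05, 0, 0, 0, 0, 0, 0.1, 0, 0, 0, 0, 0, 0.1, 0, 0, 0]}}

```text
time: 13.4
ee_pos: [0.6805, -0.3231, 0.1665]
tcp_rot: [0.924, 0.382, 0.0, 0.0]
contact_force: [2.4, -0.1, -7.6]
grip_width: 0.0252
finger_force: 50.0
```

>>> {"name": "arm_command", "arguments": {"plan": [0, 0, 0, 0, 0, 0, 0, 0, 0, 0, 0, 0, 0, 0, 0, 0, 0, 0, 0, 0, 0, 0, 0, 0, 0, 0, 0, 0, 0, 0], "grip": 0.4, "newtons": 20}}

```text
time: 14.02
ee_pos: [0.6806, -0.3233, 0.1664]
tcp_rot: [0.924, 0.382, 0.0, 0.0]
contact_force: [-1.0, -0.4, 0.4]
grip_width: 0.0552
finger_force: 0.0
```

>>> {"name": "arm_command", "arguments": {"plan": [0, 0, -1, 0, 0, 0, 0, 0, -3, 0, 0, 0, 0, 0, -6, 0, 0, 0, 0, 0, -10, 0, 0, 0, 0, 0, -14, 0, 0, 0, 0, 0, -18, 0, 0, 0, 0, 0, -18, 0, 0, 0, 0, 0, -18, 0, 0, 0]}}

```text
time: 15.02
ee_pos: [0.6802, -0.3231, 0.3467]
tcp_rot: [0.924, 0.382, 0.0, 0.0]
contact_force: [-0.3, 0.8, -0.6]
grip_width: 0.0555
finger_force: 0.0
```

Run:
```python
from h import *
o=bot.observe();print(o['time'],o['contact_force'].round(1),o['grip_width'],o['ee_pos'])
p,d,c=cam("wrist");W=cloud(d,c)
m=(abs(W[...,0]-.681)<.02)&(abs(W[...,1]+.322)<.02)&(W[...,2]>.16)&(W[...,2]<.25)&(d>0)&(p.max(2)<80)
print(m.sum(),np.percentile(W[m][:,2],[10,50,90]))
cv2.imwrite("pics/w5.png",p[:,:,::-1])
```

```text
15.025 [-0.3  0.8 -0.6] 0.05545062890767662 [ 0.68024925 -0.32310883  0.34667039]
500 [0.18008156 0.18275849 0.18387335]
```

View pics/w5.png

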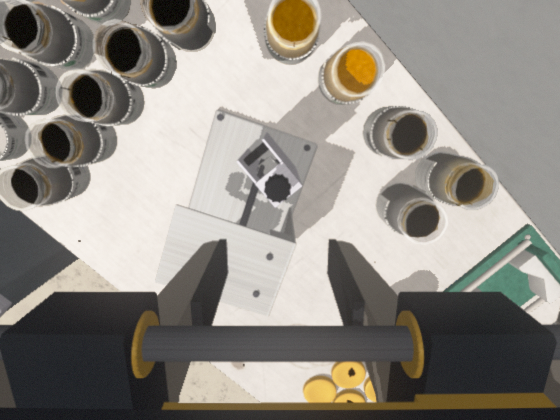

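The picture shows the knob down at (277,187). Its top is at z = 0.183 m, the latched height, and the gripper is clear of everything.

```bash
python3 -c "
from cell import bot
print(bot.hand_in())"
```

```text
the job is handed in; nothing more can be done
None
```

The job is handed in: the switch clicked with about 2 N on the roller arm, the arm was let go to spring back, and the knob latched and held a tug of about 11 N before release. I never moved near the funnel, roll or tally counter, but the hand-in returned no verdict.

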